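# Change a bench feed selector over through off, with its stop block

### The arm

A 6-joint arm with a two-finger parallel gripper is mounted at the origin on a cart in front of the work surface, level with it; the furniture and walls round the work are solid. World frame = base frame: x ahead of the robot, y to its left, z up, the work surface at z = 0. Lengths are in mm, angles in rad, forces in N, time in s.
With the tool pointing down it reaches from about 350 to 725 mm from the base axis. Payload 6 kg.
Tool frame: the origin (TCP) lies midway between the tips of the shut fingers; the grasp point (between the pads) lies 19 mm behind it; x points along the fingers, z is the direction in which the jaws open and shut, and the axes are right-handed (so a half turn about x gives the same grasp; the last joint's range is limited). The gripper opens to 85 mm and grips with 20 to 120 N. Pads are 22 mm wide; open, the fingers measure 114 mm over their backs; the gripper's body (76 mm by 85 mm) begins 54 mm behind the grasp point. The pads swing forward as they close: fully open they stand 13 mm farther back than shut.
Start: joints at [1.615, 0.04, 0.085, 0, -1.615, -0.334], TCP at [171.43, 574.965, 231.261] pointing down, gripper open.
Joint ranges: [-2.56, 2.56], [-1.29, 2.01], [-1.08, 1.49], [-3.29, 1.98], [-2.81, -0.18], [-2.99, 2.99]. Speed limits (rad/s): [2.57, 2.57, 3.01, 3.14, 3.14, 3.14].

### API

Orientations are given as a unit quaternion [w, x, y, z].
In Python, from plant import manip gives the robot as it stands. The module is installed in compiled form; this text tells all that it offers.
- The arm moves only by the tool jog_arm, never from a script. Its argument "commands" is text: rows parted by semicolons, each of 5 numbers parted by spaces: the closure in counts, from 0 (fully open) to 255 (shut), then the shift along the world's x, y, z in cm, then the turn about the world's z in rad. A call has exactly 8 rows; each row is the pose to reach, as a shift and turn from the pose commanded when the call began; what a row does not reach only later rows make up. A row lasts 1/8 s, in which the tool goes at most 62.5 mm and 10.7 degrees, less where a joint would pass 70% of its speed; a pose out of reach is approached as far as the arm can. A call with a gripper value outside its range is refused whole. The fingers move at their own pace and stop on an object; the grip force is fixed at half the most. Time passes only in rows, so rows that repeat a pose let the fingers close, or fill a call up. It gives the time, the measured TCP pose, the force and the opening at its end, in the units of the state.
- manip.read_state(): the state, without advancing time (a new reading comes with each control period).
- manip.camera(name): name is "side" or "top"; returns a dict with "image" (400x640x3 uint8, blue, green, red), "range_z" (400x640 float32, mm along the optical axis (not along the pixel's ray), 0 where there is no reading), "vfov" (degrees; the focal length in pixels is half the picture's height over the tangent of half this angle, whatever the lens; pixels are square), "cx", "cy" (the principal point, pixels), "k1" (the pictures are not rectified: a ray, as slopes to the right and down, at radius r is drawn at 1 + k1 r^2 times it, then the intrinsics apply), "T" (4x4, takes a point from camera to world coordinates). Camera axes: x right, y down, z forward; pixel columns grow to the right and rows downward; lengths in mm; the calibration is good to about 2 mm. A picture is of the moment at which its call begins.
- manip.job_done(): hands the job in, once; it reports no verdict.
The state is a dict: "time": time; "joints": joint angles; "joint_vel": joint speeds; "joint_torque": joint torques, N m; "tcp_pos": TCP position; "orientation": TCP orientation; "contact_force": force on the tool from outside, world axes, zero at the start; "ft_torque": the same for the moment, N m; "opening": finger opening in mm.
Only numpy, scipy, OpenCV 4.12 (cv2) and the standard library are available. Lean on these libraries where they do the work, as an engineer would, in place of code of your own. Each camera call takes 0.05 s, during which the arm holds its last target. There are 200 camera calls.

### The job

Change the two-feed selector on the bench over to its other side: bring its lever upright to the centre (off) position and let it rest there for at least two seconds with the stop block still in its pocket. With the lever staying in off, lift the stop block out and set it fully down in the empty pocket on the other side of the lever, then push the lever fully over to the side the block came from. Leave the block seated and everything let go, and do not disturb the things standing around the selector.

Things in the scene. Friction and masses are not known exactly. Their poses are not given: they have to be found in the camera images.
- selector: grey box, 110 (x) x 170 (y) x 60 (z) mm, fixed to the bench, its yaw varies; origin at the centre of its underside, z up. Its flat grey top plate is 60 mm above the bench and carries a gate of dark steel walls, 12 mm high: two open-topped pockets in a line along the selector's y, each 34 (x) x 42 (y) mm inside; the gate measures 46 x 138 mm outside. The lever swings along y through the gate's middle. No other part rises above the top
- lever (a joint): hinge of the selector's lever (rad): 0 is upright = centre off; -0.65 is the stop on the pocket_a side (it starts within 0.15 of that stop), +0.65 the stop on the pocket_b side. Positive turns the handle towards the selector's +y. Stays wherever it is left; stiff, about 3 N at the handle moves it. A block in pocket_b lets the lever go no further than about 0.2 to 0.3 rad past upright
- handle (a point): centre of the lever's black cross handle, a barrel 16 mm thick and 40 mm long, lying along the selector's x (parallel to the hinge axis, so it can be pinched at its two flat ends and pivots between the fingers). It is 80 mm from the hinge axis: handle = pivot + 80 mm x (sin(joint) along selector y, cos(joint) up). It stands on a round steel rod 10 mm thick. With the lever upright its top is 133 mm above the bench
- pivot (a point): point on the hinge axis of the lever, 45 mm above the bench in the middle of the selector; the axis lies along the selector's x
- pocket_a (a point): centre of the floor of the pocket on the selector's -y side, 60 mm above the bench, 42 mm from the selector's middle; empty of the block at the start, the lever leans over it. Axes as the selector's. The block has 3 mm of play on every side here
- pocket_b (a point): the same for the pocket on the +y side, where the block stands at the start
- block_mid (a point): centre (half-way up) of the loose aluminium stop block, 28 (x) x 36 (y) x 55 (z) mm, its bottom edges rounded 5 mm, dark grooves round its upper half, about 0.12 kg. Its axes are at the start nearly those of the selector. Seated in a pocket this point is 87.5 mm above the bench (27.5 mm over the pocket floor) and the block's top 43 mm over the gate's walls
- sensor: small rounded black USB sensor pod with a pale band, 36x36x36 mm, origin at the centre of its underside; a bystander
- plain_cup: clear open cup, 58 mm wide, 60 mm high, origin at the centre of its underside; a bystander
- vial: small amber vial with a white cap, 25x26x48 mm, origin at the centre of its underside; a bystander
Mind the look-alikes: they are no part of the job. What is shaped like the part that bears block_mid but blue, green or red is not meant.

How it is judged (in metres and radians):
On the way, in this order (a step that is already met when the one before it is completed fails the run):
1. the lever rests in centre off (within 0.15 rad of upright) for 2 s, the block still seated in pocket_b (value of joint lever between -0.15 and 0.15 rad and velocity of joint lever between -0.1 and 0.1 rad/s and horizontal distance between block_mid and pocket_b below 0.008 m and z of block_mid in the frame of pocket_b between 0.023 and 0.0315 m and angle between block_mid's own z axis and vertical below 0.1 rad), for 2 s.
2. the block is seated and let go in pocket_a, the lever still in off (value of joint lever between -0.15 and 0.15 rad and horizontal distance between block_mid and pocket_a below 0.008 m and z of block_mid in the frame of pocket_a between 0.023 and 0.0315 m and angle between block_mid's own z axis and vertical below 0.1 rad and contact force between the fingers and block below 0.1 N), for 0.2 s.
3. the lever is fully over on the pocket_b side (above 0.55 rad) (value of joint lever above 0.55 rad and horizontal distance between block_mid and pocket_a below 0.008 m and z of block_mid in the frame of pocket_a between 0.023 and 0.0315 m and angle between block_mid's own z axis and vertical below 0.1 rad), for 0.2 s.
At the end, for the whole second after the job is handed in: The lever is at rest fully over on the pocket_b side (joint above 0.55 rad of 0.65); the block is at rest, upright (within 0.1 rad) and seated on the floor of pocket_a (within 8 mm sideways, its centre 23 to 31.5 mm above the floor) (all of step 3 and velocity of joint lever between -0.1 and 0.1 rad/s and linear speed of block below 0.02 m/s); the robot touches nothing.
It fails at once if the lever goes past off to the pocket_b side (above 0.35 rad) while the block is not seated in pocket_a (value of joint lever above 0.35 rad and not (horizontal distance between block_mid and pocket_a below 0.008 m and z of block_mid in the frame of pocket_a between 0.023 and 0.0315 m and angle between block_mid's own z axis and vertical below 0.1 rad)).
It fails at once if the block is out of its pocket (raised more than 17 mm) while the lever is not in off (more than 0.22 rad from upright) (z of block_mid in the frame of pocket_b above 0.045 m and (value of joint lever below -0.22 rad or value of joint lever above 0.22 rad)).
It fails at once if the sensor is moved more than 20 mm or tipped (distance of sensor from where it was at the start of the episode above 0.02 m or angle between sensor's own z axis and vertical above 0.3 rad).
It fails at once if the plain cup is moved more than 20 mm or tipped (distance of plain_cup from where it was at the start of the episode above 0.02 m or angle between plain_cup's own z axis and vertical above 0.3 rad).
It fails at once if the vial is moved more than 20 mm or tipped (distance of vial from where it was at the start of the episode above 0.02 m or angle between vial's own z axis and vertical above 0.3 rad).
It also fails if it takes over 54 s, if anything falls off the work surface, if the arm or the gripper's body presses on something with over 40 N, if the wrist force passes 120 N, or if a joint passes its speed limit or range.

## Working session

There is one attempt and no reset: what is moved stays moved. The work goes in short steps, Python scripts to look and compute and a tool call to move; the robot and the scene stay as the last step left them, time stands still between calls to the robot, and variables do not carry over. Pictures are saved under pics/ and viewed, about 8 in all and at most 12, crops included, and the job is handed in when it is done.

Besides the shell and the picture viewer there is one more tool, called after "Request:" by a JSON object that holds its "op" and its "data". jog_arm: Moves the arm, as the interface text tells. Its arguments: {"type":"object","properties":{"commands":{"type":"string"}},"required":["commands"]}

```bash
mkdir -p pics
cat > h.py <<'E'
import numpy as np, cv2
from plant import manip
def cam(n):
    c=manip.camera(n); im=c["image"]; z=c["range_z"]; h,w=z.shape
    f=h/2/np.tan(np.radians(c["vfov"])/2)
    K=np.array([[f,0,c["cx"]],[0,f,c["cy"]],[0,0,1]]); 
    u,v=np.meshgrid(np.arange(w),np.arange(h))
    p=np.stack([u,v],-1).reshape(-1,1,2).astype(float)
    # drawn = ray*(1+k1 r^2): opencv model
    q=cv2.undistortPoints(p,K,np.array([c["k1"],0,0,0,0.]),None,None,None) if False else cv2.undistortPointsIter(p,K,np.array([c["k1"],0,0,0.]),None,None,(3,40,1e-9))
    q=q.reshape(h,w,2)
    P=np.dstack([q[...,0]*z,q[...,1]*z,z])@c["T"][:3,:3].T+c["T"][:3,3]
    P[z<=0]=np.nan
    return im,P,c
E
python3 - <<'E'
from h import *
s=manip.read_state(); print({k:np.round(v,3) for k,v in s.items()})
for n in("side","top"):
    im,P,c=cam(n); cv2.imwrite(f"pics/{n}0.png",im); np.save(n+"0.npy",P); print(n,c["vfov"],c["k1"],np.round(c["T"],2).tolist())
E
```

```text
{'time': np.float64(0.0), 'joints': array([ 1.615,  0.041,  0.084, -0.   , -1.616, -0.334]), 'joint_vel': array([-0.002, -0.001,  0.001,  0.002, -0.   ,  0.   ]), 'joint_torque': array([ 1.0000e-03, -3.6822e+01,  3.4742e+01,  6.9320e+00, -5.0000e-03,
        0.0000e+00]), 'tcp_pos': array([171.285, 574.678, 230.259]), 'orientation': array([-0.423, -0.566, -0.422,  0.567]), 'contact_force': array([-0.399,  0.232,  0.31 ]), 'ft_torque': array([-0.007,  0.005,  0.032]), 'opening': np.float64(85.572)}
side 45.6827008640489 -0.08305085364344723 [[0.81, -0.4, 0.42, 230.99], [-0.58, -0.53, 0.62, -527.64], [-0.02, -0.75, -0.66, 683.11], [0.0, 0.0, 0.0, 1.0]]
top 43.817163292282494 -0.13294253749395216 [[-0.0, -0.99, 0.13, 455.95], [-1.0, 0.0, -0.02, -3.61], [0.02, -0.13, -0.99, 1073.36], [0.0, 0.0, 0.0, 1.0]]
```

View pics/side0.png

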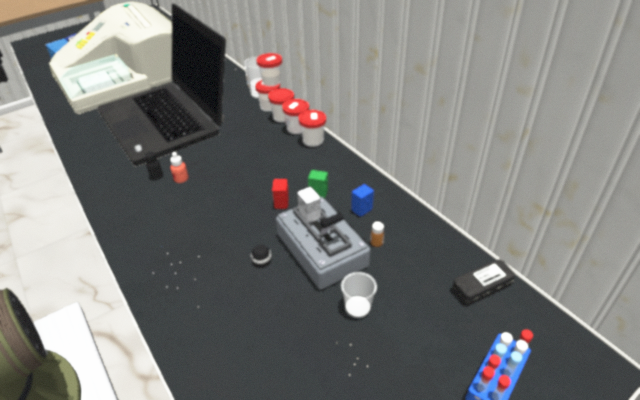

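View pics/top0.png

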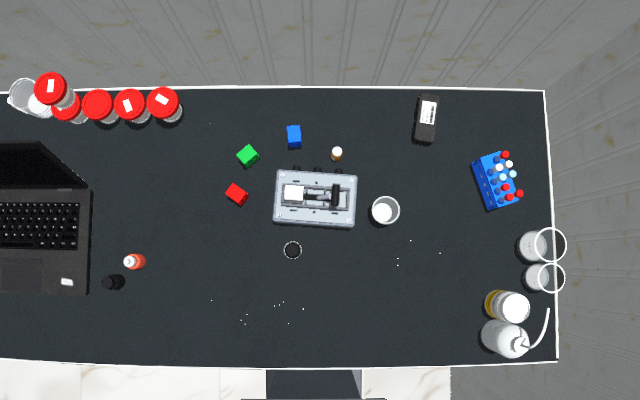

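The side view shows the selector at about (323,240), with the block at (309,203) and the handle at (331,219). The top view shows the selector at (315,198), block (294,192), handle (335,195), cup (385,210), vial (337,153), sensor (292,250). Next I measure the poses.

Run:
```python
from h import *
for n in("top","side"):
    P=np.load(n+"0.npy"); im=cv2.imread(f"pics/{n}0.png").astype(int)
    v,u=np.mgrid[:400,:640]
    box=(abs(u-315)<55)&(abs(v-198)<45) if n=="top" else (abs(u-323)<60)&(abs(v-240)<65)
    Z=P[...,2]
    def rect(m,l):
        q=P[m][:,:2].astype(np.float32); (c,s,a)=cv2.minAreaRect(q); print(n,l,m.sum(),np.round(c,1),np.round(s,1),round(a,2),"zmed",np.round(np.median(Z[m]),1),"mean",q.mean(0).round(1))
    rect(box&(abs(Z-60)<5),"plate")
    sel=box&(abs(Z-115)<6)&(im.min(2)>150); rect(sel,"blocktop")
    h=box&(Z>82)&(im.max(2)<110); rect(h,"handle")
    if n=="top":
        for l,(a,b) in dict(cup=(385,210),vial=(337,153),sensor=(292,250),red=(236,194),green=(248,155),blue=(294,136)).items():
            m=(abs(u-a)<20)&(abs(v-b)<20)&(Z>12)&~((abs(u-315)<46)&(abs(v-198)<34)); rect(m,l)
    m=(abs(Z)<15)&np.isfinite(Z); print("bench z",np.median(Z[m]))
    g=np.nan_to_num(Z)
im=cv2.imread("pics/top0.png")[155:240,255:410]; a=cv2.resize(im,None,fx=5,fy=5,interpolation=cv2.INTER_CUBIC); cv2.imwrite("pics/topz.png",a)
```

```text
top plate 2704 [580.3  -6. ] [166.3 106.9] 85.58 zmed 61.1 mean [579.   -7.7]
top blocktop 273 [582.1  -0.6] [107.   28.9] 88.43 zmed 116.0 mean [583.4  33.7]
top handle 179 [582.3  -1.3] [102.4  38.6] 83.09 zmed 122.1 mean [576.4 -37.3]
top cup 309 [ 554.6 -150. ] [54. 56.] 88.15 zmed 49.2 mean [ 560.1 -157.6]
top vial 132 [679.2 -52.5] [24.3 22.4] 72.25 zmed 45.9 mean [677.5 -51.9]
top sensor 235 [473.4  40.9] [34.3 35.7] 45.07 zmed 33.7 mean [473.4  40.5]
top red 287 [591.1 159.2] [36.8 28.4] 54.13 zmed 55.4 mean [589.3 156.8]
top green 288 [672.7 137.4] [28.2 36.8] 40.42 zmed 55.1 mean [670.  135.4]
top blue 273 [715.7  38.3] [35.9 28.3] 5.51 zmed 55.6 mean [712.  38.]
bench z 1.1837293009351697
side plate 2760 [576.7   1.4] [323.6 206.4] 51.41 zmed 60.8 mean [577.3 -19.3]
side blocktop 234 [580.4  37. ] [37.6 28.5] 86.95 zmed 115.9 mean [579.9  34.6]
side handle 226 [581.2   1.8] [108.6  40.8] 82.11 zmed 120.1 mean [572.4 -40.4]
bench z 0.7111056651497165
```

View pics/topz.png

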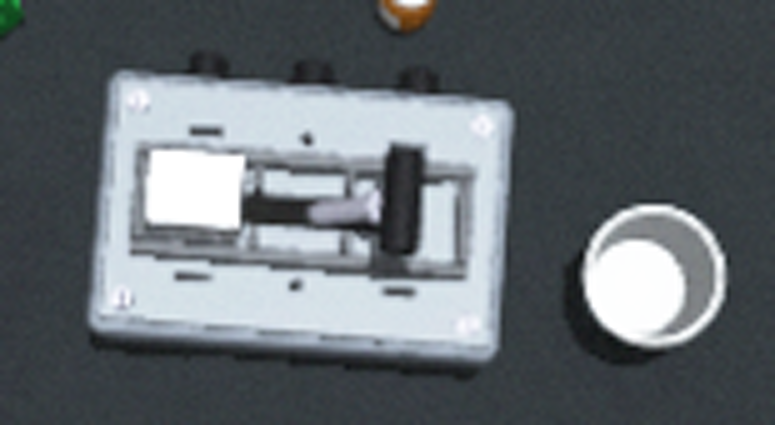

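Run:
```python
from h import *
v,u=np.mgrid[:400,:640]
for n in("top","side"):
    P=np.load(n+"0.npy"); im=cv2.imread(f"pics/{n}0.png").astype(int); Z=P[...,2]
    box=(abs(u-315)<55)&(abs(v-198)<45) if n=="top" else (abs(u-323)<60)&(abs(v-240)<65)
    def rect(m,l):
        k,lab,st,_=cv2.connectedComponentsWithStats(m.astype(np.uint8)); i=1+np.argmax(st[1:,4]); m=lab==i
        q=P[m][:,:2].astype(np.float32); c,s,a=cv2.minAreaRect(q); print(n,l,m.sum(),np.round(c,1),np.round(s,1),round(a,2),"z",np.round(np.percentile(Z[m],[5,50,95]),1))
    rect(box&(abs(Z-61)<4)&(abs(P[...,0]-580)<80)&(abs(P[...,1]+5)<110),"plate")
    rect(box&(abs(Z-116)<4)&(P[...,1]>5),"blocktop")
    rect(box&(Z>90)&(P[...,1]<-5)&(im.max(2)<90),"handle")
    h=box&(Z>75)&(P[...,1]<-38); q=P[h]; print("h",h.sum(),q.min(0).round(1),q.max(0).round(1),q.mean(0).round(1))
    print("gate",end=" ");rect(box&(Z>68)&(Z<80)&(abs(P[...,0]-580)<40)&(abs(P[...,1]+5)<90),"")
```

```text
top plate 2121 [580.   -6.3] [163.2 103.7] 85.8 z [58.4 61.2 64.1]
top blocktop 260 [583.5  35.5] [36.  28.2] 85.48 z [113.7 116.  118.6]
top handle 156 [577.  -44.3] [14.3 38.6] 84.3 z [117.3 122.6 126.9]
h 182 [554.2 -74.9  75.1] [597.1 -38.5 127.7] [576.8 -47.4 117.1]
gate top  507 [581.   -6.4] [138.1  46.6] 85.48 z [70.1 73.  76.1]
side plate 1597 [577.5  -4.7] [161.8 100.8] 86.38 z [58.8 61.2 63.4]
side blocktop 221 [580.3  36.5] [37.6 28. ] 84.4 z [113.5 116.  117.7]
side handle 198 [575.1 -41.8] [20.2 40.8] 82.65 z [111.4 120.5 124.2]
h 216 [552.4 -65.2  75.1] [595.3 -38.4 126.2] [573.2 -46.5 119. ]
gate side  621 [578.   -4.2] [140.1  47.3] 85.93 z [68.8 72.6 77. ]
```

Run:
```python
from h import *
from scipy.spatial.transform import Rotation as R
s=manip.read_state(); q=s["orientation"]; M=R.from_quat(np.r_[q[1:],q[0]]).as_matrix(); print(M.round(3))
print("jaw angle",np.arctan2(M[1,2],M[0,2]),"target -0.078 mod pi")
```

```text
[[-0.     0.958 -0.286]
 [-0.002 -0.286 -0.958]
 [-1.     0.     0.002]]
jaw angle -1.8605344128811652 target -0.078 mod pi
```

Request:
{"op": "jog_arm", "data": {"commands": "0 2.5 -3.9 0 -0.085; 0 5 -7.8 0 -0.17; 0 7.6 -11.6 0 -0.255; 0 10.1 -15.5 0 -0.34; 0 12.6 -19.4 0 -0.425; 0 15.2 -23.3 0 -0.51; 0 17.7 -27.1 0 -0.595; 0 20.2 -31 0 -0.68"}}

```text
time: 1.1
tcp_pos: [373.8, 263.6, 231.0]
orientation: [-0.208, -0.676, -0.208, 0.676]
contact_force: [-0.1, -0.1, 0.1]
opening: 85.1
```

Request:
{"op": "jog_arm", "data": {"commands": "0 2.5 -3.9 0 -0.085; 0 5 -7.8 0 -0.17; 0 7.6 -11.6 0 -0.255; 0 10.1 -15.5 0 -0.34; 0 12.6 -19.4 0 -0.425; 0 15.2 -23.3 -1 -0.51; 0 17.7 -27.1 -2 -0.595; 0 20.2 -31 -3 -0.68"}}

```text
time: 2.1
tcp_pos: [575.9, -46.4, 200.4]
orientation: [0.029, -0.706, 0.029, 0.707]
contact_force: [-0.1, 1.2, 0.3]
opening: 85.6
```

Request:
{"op": "jog_arm", "data": {"commands": "0 0 0.1 -4 0; 0 0 0.1 -8 0; 0 0 0.1 -10.8 0; 60 0 0.1 -10.8 0; 90 0 0.1 -10.8 0; 255 0 0.1 -10.8 0; 255 0 0.1 -10.8 0; 255 0 0.1 -10.8 0"}}

```text
time: 3.1
tcp_pos: [576.6, -44.0, 95.4]
orientation: [-0.028, 0.708, -0.028, -0.705]
contact_force: [0.8, 0.0, 6.5]
opening: 38.5
```

Run:
```python
from h import *
im,P,c=cam("side"); cv2.imwrite("pics/s1.png",cv2.resize(im[130:300,220:430],None,fx=3.5,fy=3.5,interpolation=cv2.INTER_CUBIC))
s=manip.read_state();print(s["tcp_pos"],s["contact_force"],s["ft_torque"],s["opening"])
```

```text
[576.56503779 -44.06821109  95.42563783] [ 0.31200567 -0.48159969  6.34560102] [-0.03075412 -0.07237388 -0.02693961] 38.60636410640481
```

View pics/s1.png

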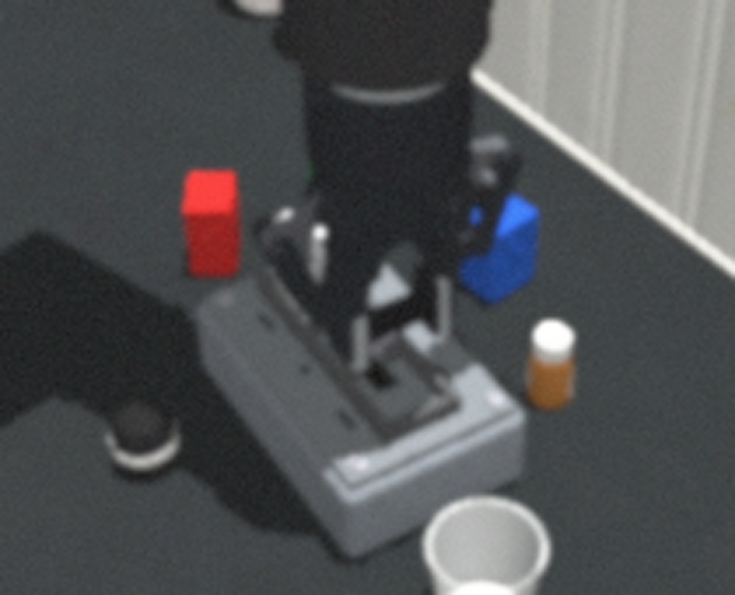

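Request:
{"op": "jog_arm", "data": {"commands": "255 0.06 0.7 0.4 0; 255 0.1 1.4 0.65 0; 255 0.15 2 0.9 0; 255 0.2 2.7 1.05 0; 255 0.25 3.35 1.1 0; 255 0.3 4 1.15 0; 255 0.3 4 1.15 0; 255 0.3 4 1.15 0"}}

```text
time: 4.15
tcp_pos: [579.4, -5.5, 105.5]
orientation: [-0.027, 0.707, -0.029, -0.706]
contact_force: [6.0, -6.2, -1.1]
opening: 39.0
```

Run:
```python
from h import *
s=manip.read_state();print(s["tcp_pos"],s["contact_force"],s["ft_torque"],s["opening"])
for n in("side","top"):
    im,P,c=cam(n);np.save(n+"1.npy",P)
    if n=="side": cv2.imwrite("pics/s2.png",cv2.resize(im[130:300,220:430],None,fx=3.5,fy=3.5,interpolation=cv2.INTER_CUBIC))
```

```text
[579.4061586   -5.50183938 105.5149277 ] [ 5.9554393  -6.18275821 -1.08034968] [-2.35532341 -1.74695951 -0.13307642] 38.95770325205278
```

View pics/s2.png

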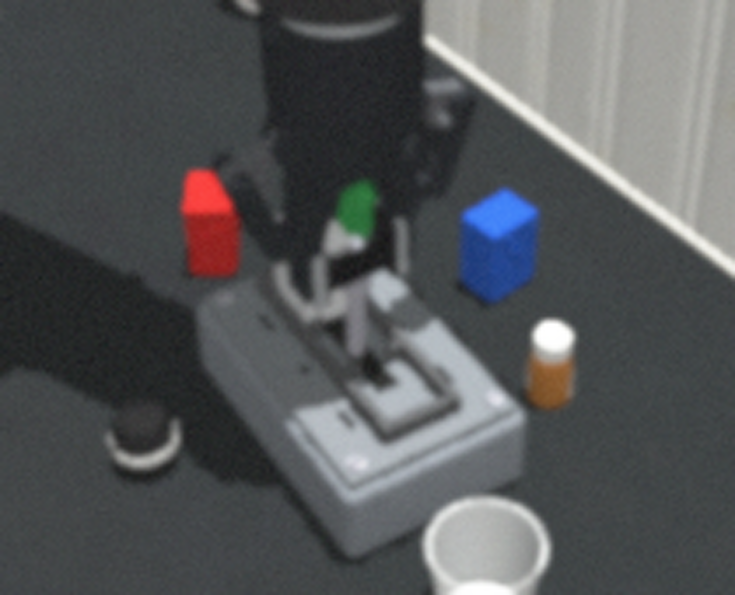

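The lever stands upright between the jaws at crop position (355,290). The bystanders have not moved. I'll let go and rise.

Request:
{"op": "jog_arm", "data": {"commands": "150 0 0 0 0; 60 0 0 0 0; 0 0 0 0 0; 0 0 0 0 0; 0 0 0 3 0; 0 0 0 7 0; 0 -0.8 -1.5 9 0; 0 -4 -9 10 0"}}

```text
time: 5.25
tcp_pos: [546.2, -75.5, 203.1]
orientation: [-0.027, 0.707, -0.026, -0.706]
contact_force: [1.1, -1.8, -0.0]
opening: 85.0
```

Request:
{"op": "jog_arm", "data": {"commands": "0 -2 -3 0 0; 0 -6 -8 0 0; 0 -10 -12 0 0; 0 -10 -12 0 0; 0 -10 -12 0 0; 0 -10 -12 0 0; 0 -10 -12 0 0; 0 -10 -12 0 0"}}

```text
time: 6.25
tcp_pos: [446.4, -195.7, 202.1]
orientation: [0.028, -0.706, 0.028, 0.707]
contact_force: [-0.9, -0.1, 0.0]
opening: 85.5
```

```bash
cat > m.py <<'E'
from h import *
import sys
v,u=np.mgrid[:400,:640]; t=sys.argv[1]
s=manip.read_state();print(s["time"],s["tcp_pos"].round(1),s["contact_force"].round(1))
for n in("top","side"):
    im,P,c=cam(n); cv2.imwrite(f"pics/{n}{t}.png",im); im=im.astype(int);Z=P[...,2]
    box=(abs(P[...,0]-580)<60)&(abs(P[...,1]+5)<95)
    def rect(m,l):
        k,lab,st,_=cv2.connectedComponentsWithStats(m.astype(np.uint8))
        if k<2: print(n,l,"none"); return
        m=lab==1+np.argmax(st[1:,4])
        q=P[m][:,:2].astype(np.float32); c,sz,a=cv2.minAreaRect(q); print(n,l,m.sum(),np.round(c,1),np.round(sz,1),round(a,2),"z",np.round(np.percentile(Z[m],[5,50,95]),1))
    rect(box&(abs(Z-116)<4)&(im.min(2)>130),"blocktop")
    rect(box&(Z>90)&(Z<145)&(im.max(2)<90),"handle")
    rect(box&(Z>68)&(Z<80),"gate")
E
python3 m.py 3
```

```text
6.25 [ 446.4 -195.7  202.1] [-0.9 -0.1  0. ]
top blocktop 254 [583.8  35.1] [35.3 27.9] 89.71 z [113.1 116.1 118.8]
top handle 159 [579.6 -11.6] [15.4 38.9] 89.96 z [127.4 132.5 135.9]
top gate 502 [581.   -6.3] [138.2  46.7] 85.56 z [69.6 72.8 75.9]
side blocktop none
side handle none
side gate 105 [564.4 -58.4] [30.2 27.5] 85.54 z [69.  72.2 74.6]
```

Request:
{"op": "jog_arm", "data": {"commands": "0 2.6 4.5 0 0; 0 5.2 9 0 0; 0 7.8 13.5 0 0; 0 10.4 18 0 0; 0 12.6 21.5 0 0; 0 13.6 23.2 0 0; 0 13.6 23.2 -2 0; 0 13.6 23.2 -4 0"}}

```text
time: 7.35
tcp_pos: [581.5, 35.2, 160.7]
orientation: [0.028, -0.706, 0.028, 0.707]
contact_force: [0.4, -0.4, -0.3]
opening: 85.0
```

Run:
```python
from h import *
s=manip.read_state();print(s["time"],s["tcp_pos"].round(1),s["orientation"].round(3))
im,P,c=cam("side"); cv2.imwrite("pics/s4.png",cv2.resize(im[130:300,220:430],None,fx=3.5,fy=3.5,interpolation=cv2.INTER_CUBIC))
```

```text
7.35 [581.5  35.2 160.7] [ 0.028 -0.706  0.028  0.707]
```

View pics/s4.png

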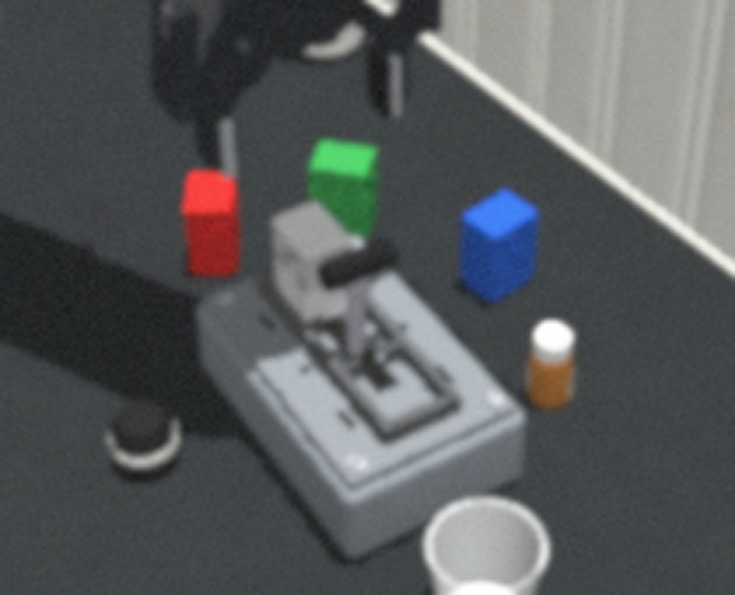

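The lever is upright at crop position (355,265) and the block is still seated at (305,255), with the open jaws above it. Now I lower and grip.

Request:
{"op": "jog_arm", "data": {"commands": "0 0.1 0.1 -4 0; 0 0.1 0.1 -7 0; 0 0.1 0.1 -8.2 0; 80 0.1 0.1 -8.2 0; 130 0.1 0.1 -8.2 0; 255 0.1 0.1 -8.2 0; 255 0.1 0.1 -8.2 0; 255 0.1 0.1 -8.2 0"}}

```text
time: 8.4
tcp_pos: [583.8, 37.1, 81.8]
orientation: [-0.028, 0.707, -0.028, -0.706]
contact_force: [-1.3, 0.2, 6.3]
opening: 27.2
```

Request:
{"op": "jog_arm", "data": {"commands": "255 0 0 0.5 0; 255 0 0 2 0; 255 0 0 4 0; 255 0 0 6.5 0; 255 0 0 9 0; 255 0 0 9 0; 255 0 0 9 0; 255 0 0 9 0"}}

```text
time: 9.4
tcp_pos: [582.5, 36.8, 169.1]
orientation: [0.028, -0.706, 0.028, 0.707]
contact_force: [-0.1, 0.6, -2.0]
opening: 27.5
```

Request:
{"op": "jog_arm", "data": {"commands": "255 -0.1 -1.5 0 0; 255 -0.25 -3.5 0 0; 255 -0.45 -5.5 0 0; 255 -0.57 -7.4 0 0; 255 -0.65 -8.4 0 0; 255 -0.65 -8.4 0 0; 255 -0.65 -8.4 0 0; 255 -0.65 -8.4 0 0"}}

```text
time: 10.4
tcp_pos: [576.6, -46.5, 170.3]
orientation: [0.028, -0.707, 0.028, 0.707]
contact_force: [0.7, -0.8, -1.4]
opening: 27.3
```

Run:
```python
from h import *
s=manip.read_state();print(s["time"],s["tcp_pos"].round(1),s["orientation"].round(3),s["opening"])
im,P,c=cam("side"); cv2.imwrite("pics/s5.png",cv2.resize(im[130:300,220:430],None,fx=3.5,fy=3.5,interpolation=cv2.INTER_CUBIC)); np.save("s5.npy",P)
```

```text
10.4 [576.6 -46.5 170.3] [ 0.028 -0.707  0.028  0.707] 27.256490470736715
```

View pics/s5.png

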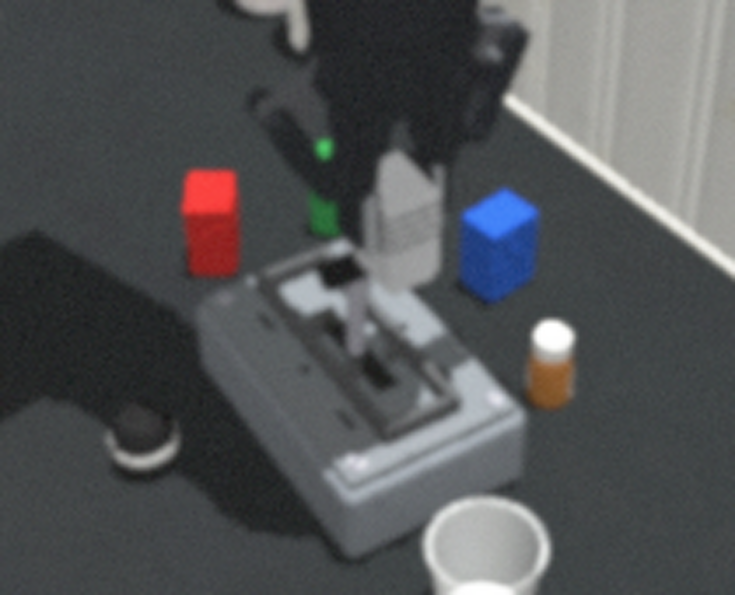

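The block is held upright at crop position (405,235) above pocket A, and the lever is still upright at (355,310). I'll check the block's -y face against pocket A before lowering.

Run:
```python
from h import *
P=np.load("s5.npy"); q=P[186:212,325:348].reshape(-1,3); q=q[(q[:,2]>140)&(q[:,2]<200)&(q[:,0]>540)&(q[:,0]<620)&(q[:,1]<-20)&(q[:,1]>-100)]
o=np.array([578,-4.2]);a=-0.077;ex=np.array([np.cos(a),np.sin(a)]);ey=np.array([-np.sin(a),np.cos(a)])
d=q[:,:2]-o; X=d@ex;Y=d@ey
print(len(q),"x pct",np.percentile(X,[1,50,99]).round(1),"y",np.percentile(Y,[1,10,25,50,75,99]).round(1),"z",np.percentile(q[:,2],[1,99]).round(1))
for lo in range(140,205,10):
    m=(q[:,2]>=lo)&(q[:,2]<lo+10)&(Y<-45); 
    if m.sum()>5: print(lo,m.sum(),X[m].min().round(1),X[m].max().round(1),np.median(Y[m]).round(1))
```

```text
436 x pct [-17.8  -3.7  24.7] y [-61.4 -60.5 -59.9 -59.2 -57.1 -43.9] z [153.4 199.4]
150 53 -14.1 13.4 -58.9
160 83 -13.8 14.5 -59.4
170 83 -17.9 27.3 -59.1
180 108 -18.4 26.7 -59.2
190 103 -18.4 20.0 -59.3
```

Request:
{"op": "jog_arm", "data": {"commands": "255 0 -0.05 -3 0; 255 0 -0.05 -6 0; 255 0 -0.05 -7 0; 255 0 -0.05 -7.6 0; 255 0 -0.05 -8.2 0; 255 0 -0.05 -8.8 0; 255 0 -0.05 -8.9 0; 255 0 -0.05 -8.9 0"}}

```text
time: 11.45
tcp_pos: [576.8, -47.6, 81.8]
orientation: [-0.028, 0.707, -0.028, -0.706]
contact_force: [0.0, 1.5, -1.3]
opening: 27.1
```

Request:
{"op": "jog_arm", "data": {"commands": "255 0 0 -0.1 0; 255 0 0 -0.2 0; 255 0 0 -0.2 0; 255 0 0 -0.2 0; 255 0 0 -0.2 0; 255 0 0 -0.2 0; 255 0 0 -0.2 0; 255 0 0 -0.2 0"}}

```text
time: 12.45
tcp_pos: [576.8, -47.6, 81.7]
orientation: [-0.028, 0.707, -0.028, -0.706]
contact_force: [-5.6, 1.7, 9.9]
opening: 27.0
```

Request:
{"op": "jog_arm", "data": {"commands": "180 0 0 0.1 0; 100 0 0 0.1 0; 0 0 0 0.1 0; 0 0 0 0.1 0; 0 0 0 0.1 0; 0 0 0 3 0; 0 0 0 7 0; 0 0 0 11 0"}}

```text
time: 13.45
tcp_pos: [576.4, -47.7, 190.4]
orientation: [0.028, -0.706, 0.028, 0.707]
contact_force: [0.5, -0.4, 0.4]
opening: 85.3
```

Request:
{"op": "jog_arm", "data": {"commands": "0 -3 -4 1 0; 0 -6 -8 1 0; 0 -10 -12 1 0; 0 -13 -15 1 0; 0 -13 -15 1 0; 0 -13 -15 1 0; 0 -13 -15 1 0; 0 -13 -15 1 0"}}

```text
time: 14.45
tcp_pos: [447.0, -197.1, 199.1]
orientation: [0.028, -0.706, 0.028, 0.707]
contact_force: [-0.5, -0.7, -0.5]
opening: 85.5
```

```bash
python3 m.py 6; python3 -c "
import cv2
im=cv2.imread('pics/top6.png')[140:265,235:425]; cv2.imwrite('pics/t6z.png',cv2.resize(im,None,fx=4,fy=4,interpolation=cv2.INTER_CUBIC))"
```

```text
14.45 [ 447.  -197.1  199.1] [-0.5 -0.7 -0.5]
top blocktop 254 [577.6 -48.8] [35.2 27.6] 89.12 z [113.8 116.4 119. ]
top handle 156 [579.5 -11.6] [15.4 38.3] 89.95 z [127.9 132.2 135.1]
top gate 491 [580.8  -6.3] [138.3  46.4] 85.62 z [69.7 72.6 75.9]
side blocktop none
side handle 1 [573.3 -66. ] [0. 0.] 0.0 z [98.3 98.3 98.3]
side gate 160 [566.9 -61.3] [24.7 32.6] 85.02 z [68.7 72.6 78.3]
```

View pics/t6z.png

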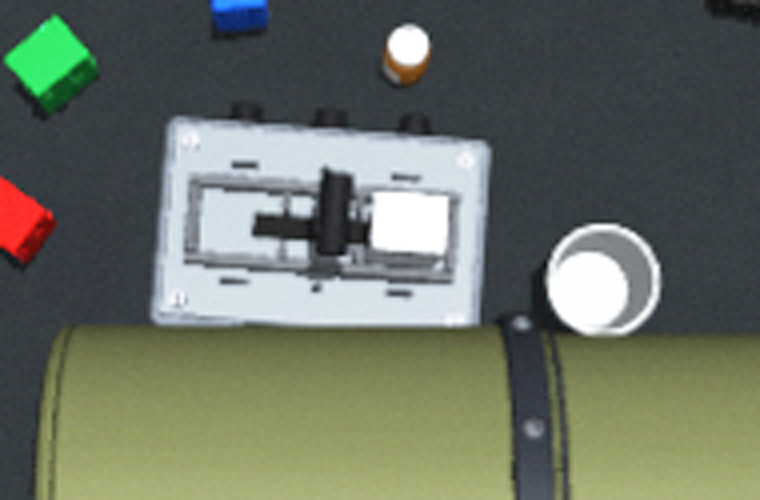

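The block is seated in pocket A at crop position (410,222): its top is at z 116, as before, and its centre is 42.5 mm from the middle. The lever is in off at (336,212), about -0.07 rad, and the bystanders are in place. Next I pinch the handle again.

Request:
{"op": "jog_arm", "data": {"commands": "0 3.3 4.7 0 0; 0 6.6 9.4 0 0; 0 9.9 14.1 0 0; 0 12.2 17.6 0 0; 0 13.2 18.9 0 0; 0 13.2 18.9 0 0; 0 13.2 18.9 -2 0; 0 13.2 18.9 -4 0"}}

```text
time: 15.55
tcp_pos: [577.9, -9.4, 157.8]
orientation: [0.028, -0.706, 0.028, 0.707]
contact_force: [0.1, -0.1, -0.7]
opening: 85.8
```

Request:
{"op": "jog_arm", "data": {"commands": "0 0.1 0.1 -3 0; 0 0.1 0.1 -5 0; 0 0.1 0.1 -5.4 0; 60 0.1 0.1 -5.4 0; 90 0.1 0.1 -5.4 0; 255 0.1 0.1 -5.4 0; 255 0.1 0.1 -5.4 0; 255 0.1 0.1 -5.4 0"}}

```text
time: 16.55
tcp_pos: [579.4, -7.6, 106.7]
orientation: [-0.028, 0.707, -0.028, -0.706]
contact_force: [-4.4, 0.9, 5.6]
opening: 39.1
```

Request:
{"op": "jog_arm", "data": {"commands": "255 0.06 0.76 0.1 0; 255 0.12 1.56 0.1 0; 255 0.18 2.34 0 0; 255 0.24 3.1 -0.25 0; 255 0.3 3.86 -0.55 0; 255 0.35 4.56 -0.95 0; 255 0.41 5.3 -1.4 0; 255 0.41 5.3 -1.45 0"}}

```text
time: 17.55
tcp_pos: [583.5, 44.9, 92.4]
orientation: [0.027, -0.707, 0.028, 0.707]
contact_force: [-5.3, -0.9, 7.9]
opening: 38.3
```

Request:
{"op": "jog_arm", "data": {"commands": "150 0 0 0 0; 60 0 0 0 0; 0 0 0 0 0; 0 0 0 0 0; 0 0 0 3 0; 0 0 0 7 0; 0 0 0 11 0; 0 -3 -3 11 0"}}

```text
time: 18.55
tcp_pos: [555.5, 16.2, 204.1]
orientation: [-0.028, 0.708, -0.027, -0.705]
contact_force: [-0.5, -1.5, -0.2]
opening: 85.6
```

Request:
{"op": "jog_arm", "data": {"commands": "0 -3 -5 0 0; 0 -6 -10 0 0; 0 -9 -15 0 0; 0 -11 -20 0 0; 0 -11 -22 0 0; 0 -11 -22 0 0; 0 -11 -22 0 0; 0 -11 -22 0 0"}}

```text
time: 19.55
tcp_pos: [444.0, -203.8, 200.8]
orientation: [0.028, -0.707, 0.027, 0.707]
contact_force: [-0.5, 0.0, -0.9]
opening: 85.2
```

```bash
python3 m.py 7; python3 -c "
import cv2
im=cv2.imread('pics/top7.png')[140:265,235:425]; cv2.imwrite('pics/t7z.png',cv2.resize(im,None,fx=4,fy=4,interpolation=cv2.INTER_CUBIC))"
```

```text
19.55 [ 444.  -203.8  200.8] [-0.5  0.  -0.9]
top blocktop 256 [577.7 -48.7] [35.2 27.7] 88.6 z [113.7 116.1 118.9]
top handle 156 [583.2  33.8] [15.5 39.2] 85.24 z [116.9 122.1 125.3]
top gate 513 [581.1  -6.3] [138.1  46.8] 85.51 z [69.3 72.9 76.4]
side blocktop none
side handle none
side gate 142 [568.1 -66.5] [15.2 36.7] 82.62 z [69.2 72.5 77.7]
```

View pics/t7z.png

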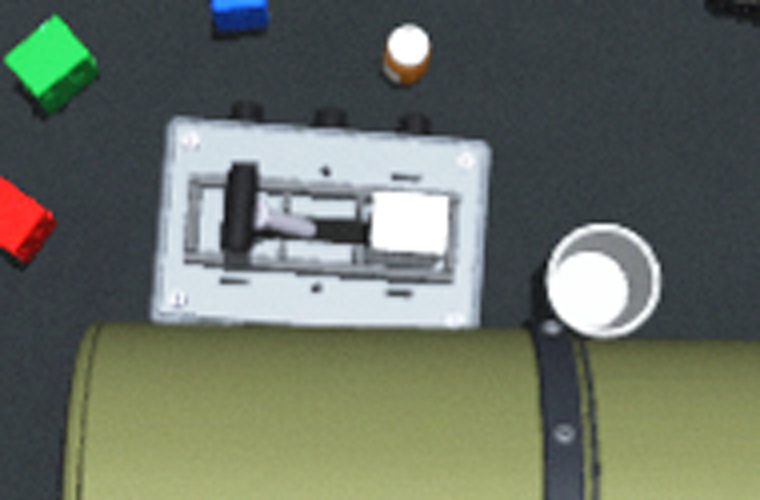

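The block is unchanged at crop position (410,222), but the handle at (240,208) reads only about 0.53 rad. It slipped in the pinch, and more than 0.55 rad is needed. I'll push it the rest of the way with half-closed fingers straddling the rod, behind the barrel.

Request:
{"op": "jog_arm", "data": {"commands": "190 3 4.8 0 0; 190 6.1 9.6 0 0; 190 9.2 14.4 0 0; 190 12 18.6 0 0; 190 13.6 21.3 0 0; 190 13.7 21.4 0 0; 190 13.7 21.4 -2 0; 190 13.7 21.4 -4 0"}}

```text
time: 20.65
tcp_pos: [580.0, 8.8, 159.1]
orientation: [0.028, -0.706, 0.028, 0.707]
contact_force: [-0.4, -0.2, -0.1]
opening: 21.8
```

Request:
{"op": "jog_arm", "data": {"commands": "190 0 0 -3 0; 190 0 0 -5 0; 190 0 0 -5.9 0; 190 0 0 -5.9 0; 190 0.05 0.6 -5.9 0; 190 0.1 1.1 -5.9 0; 190 0.12 1.5 -6 0; 190 0.14 1.8 -6.1 0"}}

```text
time: 21.65
tcp_pos: [581.7, 24.9, 100.0]
orientation: [0.026, -0.706, 0.03, 0.707]
contact_force: [0.0, -17.1, -1.7]
opening: 21.7
```

Request:
{"op": "jog_arm", "data": {"commands": "190 0 0.1 0 0; 190 0 0.2 0 0; 190 0 0.3 0 0; 190 0 0.4 0 0; 190 0 0.4 0 0; 190 0 0.4 0 0; 190 0 0.4 0 0; 190 0 0.4 0 0"}}

```text
time: 22.65
tcp_pos: [581.5, 25.1, 100.1]
orientation: [0.025, -0.706, 0.033, 0.707]
contact_force: [2.5, -23.5, -4.5]
opening: 21.6
```

The force rose to 23 N with no further motion, so the lever is at its stop. I'll back off and check.

Request:
{"op": "jog_arm", "data": {"commands": "190 0 -0.5 0 0; 190 -0.1 -1.5 0 0; 190 -0.1 -1.8 0 0; 190 -0.1 -1.8 3 0; 190 -0.1 -1.8 7 0; 190 -0.1 -1.8 10 0; 190 -3 -5 10 0; 190 -7 -9 10 0"}}

```text
time: 23.65
tcp_pos: [511.8, -58.3, 200.1]
orientation: [-0.027, 0.707, -0.027, -0.706]
contact_force: [0.7, -0.4, 0.0]
opening: 22.0
```

Request:
{"op": "jog_arm", "data": {"commands": "190 -3 -5 0 0; 190 -6 -10 0 0; 190 -8 -14 0 0; 190 -8 -14 0 0; 190 -8 -14 0 0; 190 -8 -14 0 0; 190 -8 -14 0 0; 190 -8 -14 0 0"}}

```text
time: 24.65
tcp_pos: [432.4, -198.1, 199.8]
orientation: [0.028, -0.706, 0.028, 0.707]
contact_force: [0.2, -0.4, 0.8]
opening: 22.0
```

```bash
python3 m.py 8; python3 -c "
import cv2
im=cv2.imread('pics/top8.png')[140:265,235:425]; cv2.imwrite('pics/t8z.png',cv2.resize(im,None,fx=4,fy=4,interpolation=cv2.INTER_CUBIC))"
```

```text
24.65 [ 432.4 -198.1  199.8] [ 0.2 -0.4  0.8]
top blocktop 252 [577.9 -49.2] [36.  28.1] 84.83 z [113.4 116.3 119. ]
top handle 144 [583.7  41.9] [15.7 39.1] 86.69 z [111.8 116.7 120.1]
top gate 513 [581.1  -6.3] [137.9  46.7] 85.6 z [69.7 73.3 76.4]
side blocktop none
side handle 1 [574.6 -64.1] [0. 0.] 0.0 z [91. 91. 91.]
side gate 10 [592.3 -73.9] [6.5 2.7] 26.38 z [68.5 70.7 73.8]
```

View pics/t8z.png

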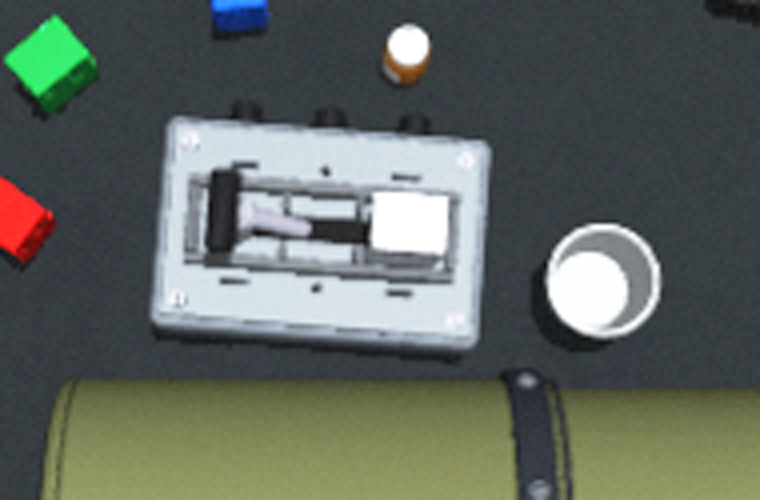

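The handle at crop position (224,210) is now 48 mm from the middle with its top at z 117, which is about 0.65 rad, the stop. The block at (410,222) is still seated, and the vial and cup have not moved. I'll hand in.

```bash
python3 -c "
from plant import manip
print(manip.job_done()); print(manip.read_state()['time'])"
```

```text
the job is handed in; nothing more can be done
None
the job is handed in; nothing more can be done
```

The selector is changed over and the job is handed in at about 24.7 s. No verdict was reported.

**What I did:**
- I pinched the handle and swung the lever to off. It rested at about -0.07 rad for well over 2 s with the block still in pocket_b.
- I lifted the block over the lever, seated it in pocket_a until it touched the floor, and let go.
- I pinched the handle again and swung the lever to the pocket_b side.

**What went wrong:** the handle slipped in that last pinch, and the lever stopped at about 0.53 rad, below the 0.55 needed. I finished it by pushing behind the barrel with half-closed fingers until the force rose to 23 N at the stop.

**Last checks, from the top camera:**

| Item | Reading |
|---|---|
| Lever | Handle 48 mm from the middle, about 0.65 rad (the stop) |
| Block | About 43 mm from the middle on the pocket_a side (nominal 42); top at z 116, the same as when seated at the start |
| Vial and cup | Unmoved by eye |
| Robot | Clear of everything; force reading about 0 |

I could not see the sensor in the last picture because the arm hid it. It was undisturbed in the last side view I looked at, before the block was lowered, and the fingers never went near it. The side camera's view of the selector was also blocked for the last three checks, so those rest on the top camera alone.

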